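# Level the candle-pouring stand and slide the mould onto it

### The arm

A 6-joint arm with a two-finger parallel gripper is mounted at the origin on the work surface. World frame = base frame: x ahead of the robot, y to its left, z up, the work surface at z = 0. Lengths are in m, angles in rad, forces in N, time in s.
With the tool pointing down it reaches from about 0.35 to 0.975 m from the base axis. Payload 4.9 kg.
Tool frame: the origin (TCP) lies at the very end of the fingers, on their centre line; the grasp point (between the pads) lies 19 mm behind it; z points along the fingers, y is the line along which they close (so a half turn about z gives the same grasp; the last joint's range is limited). The gripper opens to 85 mm and grips with 20 to 120 N. Pads are 22 mm wide; open, the fingers measure 114 mm over their backs; the gripper's body (76 mm by 85 mm) begins 54 mm behind the grasp point. The pads swing forward as they close: fully open they stand 13 mm farther back than shut.
Start: joints at [1.037, 0.053, 1.613, -0, 1.476, -0.119], TCP at [0.252, 0.572, 0.231] pointing down, gripper open.
Joint ranges: [-3.01, 3.01], [-1.01, 2.22], [0.06, 2.58], [-1.02, 4.17], [0.09, 2.62], [-3.14, 3.14]. Speed limits (rad/s): [2.57, 2.57, 3.14, 3.14, 3.14, 3.14].

### API

Orientations are given as a rotation vector (axis times angle).
In Python, from station import ctrl gives the robot as it stands.
- The arm moves only by the tool jog_arm, never from a script. Its argument "plan" is a list of rows, each a list of 7 numbers: the shift along the tool's x, y, z in units of 0.02 m (1.0 is 0.02 m), then the turn, a rotation vector about the tool's x, y, z in units of 45 degrees (1.0 is 45 degrees), then the opening, from -1 (shut) to 1 (fully open). A call has 1 to 8 rows; each row shifts and turns the commanded pose from where the row before left it, along the tool's axes as they then stand; what a row does not reach is not made up. A row lasts 1/10 s, in which the tool goes at most 50 mm and 8.59 degrees, less where a joint would pass 70% of its speed; a pose out of reach is approached as far as the arm can. A call with a number of a shift or a turn outside -1 to 1 is refused whole. A call with a gripper value outside its range is refused whole. The fingers move at their own pace and stop on an object; "grip_force" is the grip in N (left out, the last holds). Time passes only in rows, so rows that do not move let the fingers close. It gives the time, the measured TCP pose, the force, the opening and the grip force at its end, in the units of the state.
- ctrl.get_obs(): the state, without advancing time (a new reading comes with each control period).
- ctrl.get_image(name): name is "side" or "top" or "wrist"; returns (picture, depth): 420x560x3 uint8, red, green, blue; 420x560 float32, m along the optical axis (not along the pixel's ray), 0 where there is no reading.
- ctrl.camera_info(name): a dict with "camera_matrix" (3x3 intrinsics, pixels), "k1" (the pictures are not rectified: a ray, as slopes to the right and down, at radius r is drawn at 1 + k1 r^2 times it, then the intrinsics apply), "rvec" (rotation vector, rad) and "tvec" (3), from world to camera coordinates, as OpenCV has them; the wrist camera has in their place "T_tool_cam" (4x4, takes a point from camera to tool coordinates, whose origin is the TCP and whose axes are the flange's). Camera axes: x right, y down, z forward; pixel columns grow to the right and rows downward; lengths in m; the calibration is good to about 2 mm. A picture is of the moment at which its call begins: read the wrist's pose just before it. camera_info takes no time and is no camera call.
- ctrl.finish_job(): hands the job in; it is judged then, once.
The state is a dict: "t": time; "q": joint angles; "dq": joint speeds; "effort": joint torques, N m; "tool_pos": TCP position; "tool_rot": TCP orientation; "contact_force": force on the tool from outside, world axes, zero at the start; "wrist_torque": the same for the moment, N m; "opening": finger opening in m; "grip_force": force on a finger pad.
Only numpy, scipy, OpenCV 4.12 (cv2) and the standard library are available. Lean on these libraries where they do the work, as an engineer would, in place of code of your own. Each camera call takes 0.05 s, during which the arm holds its last target. There are 200 camera calls.

### The job

Turn the red and green foot knobs until the aluminium platform of the pouring stand sits level, its top in line with the tops of the red bands on the white gauge posts. Only then slide the green candle mould, without lifting it, off the wooden ledge onto the platform until its long side is flush against the blue fence and it lies between the two yellow lines, and leave it there on the still-level platform. Leave the jug, jar, orange candle and scraper alone.

Things in the scene. Friction and masses are not known exactly. Their poses are not given: they have to be found in the camera images.
- stand: pouring stand, fixed to the bench, does not tilt. Origin on the bench under the platform's centre; x away from the robot (at yaw 0), y towards the wooden ledge. Three white gauge posts, 12 mm square, 78 high, at (-100,-85), (100,-85), (-100,65); the top edge of their red bands is 60 above the bench, the platform's height when level.
- ledge (a point): wooden feed ledge on the stand, fixed: centre of its flat top, 63 above the bench; top 170 (x) by 126 (y), at y = 89 to 215 in the stand frame. No rim. The level platform lies 3 mm lower, across a 4 mm gap.
- platform_center (a point): aluminium platform 170 (x) by 175 (y) by 10: centre of its top (plate y -90 to 85), z its normal, x and y as the stand's when level. Pivots at (30,60) in the stand frame, 55 above the bench: the red knob alone tilts it about x, the green alone about y. Starts tilted up to 6 degrees. Two yellow lines along y at x = -75 and 75. 
- fence (a point): blue fence fixed on the platform along its -y edge, 130 long (x), 28 high, 10 thick; the point is the middle of the foot of its face towards the ledge, 80 mm in -y from the platform's centre.
- knob_red (a point): red knob, a bar 90 long, 14 wide, 24 high (88 to 112 above the bench) on a 28 mm hub, on an upright stud at (30,-145), beyond the fence, in the stand frame. Point: on the turning axis at half the bar's height; x along the bar, turning with it. Clockwise from above raises the fence end of the platform 5 mm per radian at the stud. Stiff friction 0.15 N m; stays put; turns 190 degrees either way from level.
- knob_green (a point): green knob, a bar 90 long, 14 wide, 24 high (88 to 112 above the bench) on a 28 mm hub, on an upright stud at (-125,60), on the robot's side, in the stand frame. Point: on the turning axis at half the bar's height; x along the bar, turning with it. Clockwise from above raises the platform edge nearest the robot 5 mm per radian at the stud. Stiff friction 0.15 N m; stays put; turns 190 degrees either way from level. Leans with the red tilt.
- mould_center (a point): green loose candle mould, a block 110 (x) by 70 (y) by 60 high with six dark round cavities in the top, 0.4 to 0.85 kg; the point is its centre, 30 above its underside. Starts on the wooden ledge, a little askew. Flush against the fence its centre is at y = -45 from the platform's centre.
- jug: bystander: steel mug-shaped jug, 90 mm across, 110 high, origin under its centre
- dye_jar: bystander: amber jar, 64 mm across, 90 high, origin under its centre
- candle: bystander: orange pillar candle, 68 mm across, 100 high, origin under its centre
- scraper: bystander: spatula-like scraper lying on the bench, 200 long, origin under its middle

How it is judged:
On the way, in this order (a step that is already met when the one before it is completed fails the run):
1. the platform is level, within 0.015 rad, with the mould still on the ledge (angle between platform_center's own z axis and vertical below 0.015 rad and y of mould_center in the frame of stand above 0.1 m), for 0.3 s.
2. the mould lies flush against the fence (y of mould_center in the frame of platform_center between -0.051 and -0.041 m and x of mould_center in the frame of platform_center between -0.02 and 0.02 m and z of mould_center in the frame of platform_center between 0.026 and 0.034 m and angle between the x axis of mould_center and the x axis of platform_center, either way round below 0.06 rad), for 0.2 s.
At the end, for the whole second after the job is handed in: The platform's top is within 0.015 rad (0.9 degree) of level; the mould stands on it at rest with its long side within 4 mm of the fence and 0.06 rad of parallel to it, and within 20 mm of the middle between the yellow lines (all of step 2 and angle between platform_center's own z axis and vertical below 0.015 rad and linear speed of mould below 0.01 m/s); the robot touches nothing.
It fails at once if the mould is lifted (its centre more than 20 mm above its height on the ledge) (height (world z) of mould_center above 0.113 m).
It fails at once if the mould is tipped by more than 0.3 rad (angle between mould_center's own z axis and vertical above 0.3 rad).
It fails at once if a bystander is moved more than 25 mm (distance of any of jug, dye_jar, candle, scraper from where it was at the start of the episode above 0.025 m).
It also fails if it takes over 64 s, if anything falls off the work surface, if the arm or the gripper's body presses on something with over 40 N, if the wrist force passes 120 N, or if a joint passes its speed limit or range.

## Working session

There is one attempt and no reset: what is moved stays moved. The work goes in short steps, Python scripts to look and compute and a tool call to move; the robot and the scene stay as the last step left them, time stands still between calls to the robot, and variables do not carry over. Pictures are saved under pics/ and viewed, at most 10 in all, crops included, and the job is handed in when it is done.

Besides the shell and the picture viewer there is one more tool, called after "Call:" in YAML: its name, and indented under it one key for each argument. jog_arm: Moves the arm, as the interface text tells. Shifts and turns lie within -1 to 1; 1 stands for 0.02 m of shift or 45 degrees of turn. Its arguments: {"type":"object","properties":{"plan":{"type":"array"},"grip_force":{"type":"number"}},"required":["plan"]}

```bash
mkdir -p pics; cat > h.py <<'E'
import numpy as np,cv2
from scipy.spatial.transform import Rotation as R
from station import ctrl
def cam(name,obs=None):
    c=ctrl.camera_info(name);K=np.array(c["camera_matrix"])
    if name=="wrist":
        T=np.array(c["T_tool_cam"]);o=obs
        Rt=R.from_rotvec(o["tool_rot"]).as_matrix()
        Rc=Rt@T[:3,:3];p=Rt@T[:3,3]+o["tool_pos"]
    else:
        Rw=R.from_rotvec(np.ravel(c["rvec"])).as_matrix();Rc=Rw.T;p=-Rc@np.ravel(c["tvec"])
    return K,c["k1"],Rc,p
def cloud(name):
    o=ctrl.get_obs();im,d=ctrl.get_image(name);K,k1,Rc,p=cam(name,o)
    v,u=np.mgrid[:420,:560]
    uv=np.stack([u,v],-1).reshape(-1,1,2).astype(float)
    n=cv2.undistortPoints(uv,K,np.array([k1,0,0,0,0.])).reshape(420,560,2)
    ray=np.dstack([n,np.ones((420,560))])
    P=(ray*d[...,None])@Rc.T+p
    return im,d,P
def hsv(im): return cv2.cvtColor(im,cv2.COLOR_RGB2HSV)
def save(im,n): cv2.imwrite("pics/"+n+".png",im[...,::-1])
E
python3 - <<'E'
from h import *
ims=[]
for n in ["top","side"]:
    im,d,P=cloud(n); save(im,n+"0"); np.savez(n+"0",im=im,d=d,P=P); print(n,cam(n)[3],(d>0).mean())
o=ctrl.get_obs();print(o)
E
```

```text
top [0.25931236 0.00766123 1.65818094] 0.9959396258503401
side [ 0.23540394 -1.00279338  1.12909603] 0.9958205782312926
{'t': 0.1, 'q': array([ 1.03698180e+00,  5.32754746e-02,  1.61418480e+00, -1.21951759e-05,
        1.47594786e+00, -1.18993500e-01]), 'dq': array([ 0.00025816, -0.00262505, -0.00249499,  0.00051491,  0.00189788,
        0.00202752]), 'effort': array([-1.22330657e-04, -3.94902420e+01, -3.71364677e+01, -1.28550810e-04,
        3.94439703e-03, -1.96825852e-05]), 'tool_pos': array([0.25160272, 0.57150655, 0.23017867]), 'tool_rot': array([-6.46817974e-01, -3.07370113e+00,  2.70680572e-03]), 'contact_force': array([-0.36117191,  0.60453377,  0.32390676]), 'wrist_torque': array([-0.01275151,  0.04292903,  0.01522928]), 'grip_force': 0.0, 'opening': 0.08553269732088002}
```

View pics/top0.png

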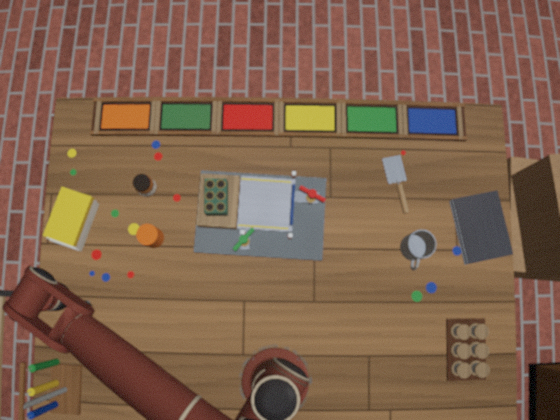

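View pics/side0.png

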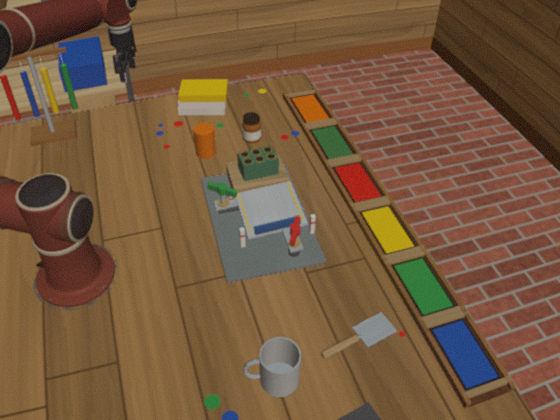

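The top view shows the mould at about (215,195), the platform at (266,203), the red knob at (312,194), the green knob at (243,239), and gauge posts at (294,174), (290,235) and (243,232). The jug, jar, candle and scraper are all clear of the stand.

```bash
python3 - <<'E'
from h import *
z=np.load("top0.npz");im,P=z["im"],z["P"];H=hsv(im)
roi=np.zeros((420,560),bool);roi[165:262,190:330]=1
h,s,v=[H[...,i].astype(int) for i in range(3)];Z=P[...,2]
def rect(m,name,zmin=0,zmax=1):
    m=m&roi&(Z>zmin)&(Z<zmax);n,l,st,_=cv2.connectedComponentsWithStats(m.astype(np.uint8))
    if n<2: print(name,"none");return
    k=1+np.argmax(st[1:,4]);q=P[l==k];r=cv2.minAreaRect(q[:,:2].astype(np.float32)*1000)
    print(name,len(q),"mean",q.mean(0).round(4),"rect",np.round(r[0],1),np.round(r[1],1),round(r[2],1),"z",np.percentile(q[:,2],[5,50,95]).round(4))
    return q
rect((h<8)|(h>172)&(s>150),"red",.09)
rect((h>45)&(h<75)&(s>150),"green",.09)
rect((h>45)&(h<95)&(s>50),"mould",.11)
rect((Z>.05)&(Z<.075)&(h<30)&(s>50),"ledge")
rect((h>100)&(h<130)&(s>120),"fence",.05)
# platform plane
m=roi&(Z>.03)&(Z<.085)&(s<70)&(v>120)
q=rect(m,"plat")
A=np.c_[q[:,:2]-q[:,:2].mean(0),np.ones(len(q))];w=np.ones(len(q),bool)
for _ in range(4):
    c=np.linalg.lstsq(A[w],q[w,2],rcond=None)[0];r=q[:,2]-A@c;w=abs(r)<.004
print("plane",c,r[w].std(),w.sum())
# posts: high white small
m=roi&(Z>.07)&(Z<.087)&(s<60)
n,l,st,ce=cv2.connectedComponentsWithStats(m.astype(np.uint8))
for k in range(1,n):
    if st[k,4]>3: print("post",st[k,4],ce[k].round(),P[l==k].mean(0).round(4))
for (x,y) in [(243,239),(312,194),(215,195),(227,200),(266,203)]: print(x,y,H[y,x],P[y,x].round(3))
E
```

```text
red 144 mean [ 0.5849 -0.1062  0.1138] rect [ 586.4 -106.6] [85.3 26.2] 72.5 z [0.1032 0.1142 0.121 ]
green none
mould 112 mean [0.4388 0.1061 0.1152] rect [439.9 104.8] [23.6 84.3] 49.9 z [0.1109 0.1147 0.1207]
ledge 1134 mean [0.5585 0.1845 0.0637] rect [570.9 191.3] [124.9 170.6] 87.1 z [0.0569 0.0638 0.0704]
fence 30 mean [ 0.5343 -0.0453  0.0822] rect [536.3 -45. ] [79.3  3.6] 0.8 z [0.0775 0.082  0.0879]
plat 2849 mean [0.5641 0.0455 0.0569] rect [554.4 100. ] [302.1 204.3] 88.4 z [0.0471 0.0568 0.0668]
plane [0.07529771 0.01959414 0.05677066] 0.0021268863452198446 1909
post 15 [293. 172.] [ 0.6599 -0.0501  0.0797]
post 12 [227. 190.] [0.6015 0.1606 0.0771]
post 5 [291. 193.] [ 0.5925 -0.043   0.0798]
post 6 [290. 204.] [ 0.5556 -0.0402  0.0784]
post 6 [227. 208.] [0.544  0.1592 0.073 ]
post 5 [289. 221.] [ 0.503  -0.0376  0.0776]
post 16 [242. 232.] [0.4674 0.1108 0.0786]
post 16 [290. 234.] [ 0.4601 -0.0395  0.0788]
243 239 [ 65 124 152] [0.44  0.103 0.114]
312 194 [  0 172 193] [ 0.583 -0.107  0.113]
215 195 [ 42  64 120] [0.574 0.193 0.119]
227 200 [43 49 98] [0.569 0.16  0.069]
266 203 [110  17 178] [0.563 0.036 0.059]
```

Call:
jog_arm:
  plan:
    - [-1, -0.96, 0, 0, 0, 0, 0]
    - [-1, -0.96, 0, 0, 0, 0, 0]
    - [-1, -0.96, 0, 0, 0, 0, 0]
    - [-1, -0.96, 0, 0, 0, 0, 0]
    - [-1, -0.96, 0, 0, 0, 0, 0]
    - [-1, -0.96, 0, 0, 0, 0, 0]
    - [-1, -0.96, 0, 0, 0, 0, 0]
    - [-1, -0.96, 0, 0, 0, 0, 0]

```text
t: 0.9
tool_pos: [0.3364, 0.3657, 0.2307]
tool_rot: [-0.646, -3.074, 0.001]
contact_force: [0.0, 0.8, -0.7]
opening: 0.0427
grip_force: 0.0
```

Call:
jog_arm:
  plan:
    - [-1, -0.96, 0, 0, 0, 0, 0]
    - [-1, -0.96, 0, 0, 0, 0, 0]
    - [-1, -0.96, 0, 0, 0, 0, 0]
    - [-1, -0.96, 0, 0, 0, 0, 0]
    - [-1, -0.96, 0, 0, 0, 0, 0]
    - [-1, -0.96, 0, 0, 0, 0, 0]
    - [-1, -0.96, 0, 0, 0, 0, 0]
    - [0, 0, 0, 0, 0, 0, 0]

```text
t: 1.7
tool_pos: [0.4109, 0.1853, 0.2308]
tool_rot: [-0.653, -3.073, 0.002]
contact_force: [-0.4, 0.4, -0.0]
opening: 0.0425
grip_force: 0.0
```

```bash
cat >> h.py <<'E'
def bar(P,im,kind,roi=None):
    H=hsv(im).astype(int);h,s,Z=H[...,0],H[...,1],P[...,2]
    m=((h<8)|(h>172))&(s>130) if kind=="red" else (h>48)&(h<80)&(s>100)
    m=m&(Z>.098)&(Z<.125)
    c,(lx,ly)=({"red":(.5869,-.106),"green":(.4425,.1066)}[kind],(.06,.06))
    m&=(abs(P[...,0]-c[0])<lx)&(abs(P[...,1]-c[1])<ly)
    q=P[m]
    if len(q)<20: print(kind,"few",len(q));return
    r=cv2.minAreaRect(q[:,:2].astype(np.float32)*1000);w,hh=r[1];a=r[2]+(0 if w>hh else 90)
    u,sv,vt=np.linalg.svd(q[:,:2]-q[:,:2].mean(0),full_matrices=False)
    print(kind,len(q),"mean",q.mean(0).round(4),"rect",np.round(r[0],1),np.round(r[1],1),"ang",round((a+90)%180-90,1),"pca",round((np.degrees(np.arctan2(vt[0,1],vt[0,0]))+90)%180-90,1),"ztop",np.median(q[:,2]).round(4))
YAW=-.051;O=np.array([.5643,.0403])
def stand(P):
    c,s=np.cos(YAW),np.sin(YAW);d=P[...,:2]-O
    return np.dstack([d[...,0]*c+d[...,1]*s,-d[...,0]*s+d[...,1]*c]) if P.ndim==3 else np.c_[d[:,0]*c+d[:,1]*s,-d[:,0]*s+d[:,1]*c]
def plane(P,im):
    S=stand(P);H=hsv(im).astype(int)
    m=(abs(S[...,0])<.07)&(S[...,1]>-.07)&(S[...,1]<.075)&(abs(P[...,2]-.06)<.025)&(H[...,1]<90)
    q=P[m];A=np.c_[S[m],np.ones(m.sum())];w=np.ones(len(q),bool)
    for _ in range(4):
        c=np.linalg.lstsq(A[w],q[w,2],rcond=None)[0];r=q[:,2]-A@c;w=abs(r)<.004
    print("plane slopes stand x,y, z0",c.round(4),"n",w.sum(),"std",r[w].std().round(4),"=> green cw deg",np.degrees(c[0]*155/5).round(1),"red cw deg",np.degrees(c[1]*205/5).round(1))
def state():
    o=ctrl.get_obs();M=R.from_rotvec(o["tool_rot"]).as_matrix()
    print("t",round(o["t"],2),"pos",o["tool_pos"].round(4),"yaw_y",np.degrees(np.arctan2(M[1,1],M[0,1])).round(1),"z",M[:,2].round(3),"F",o["contact_force"].round(1),"open",round(o["opening"],4),"grip",round(o["grip_force"],1),"q6",o["q"][5].round(2))
    return o,M
def go(x,y,z):
    o,M=state();print("to target, units:",(M.T@(np.array([x,y,z])-o["tool_pos"])/.02).round(2))
E
python3 - <<'E'
from h import *
z=np.load("top0.npz");bar(z["P"],z["im"],"red");bar(z["P"],z["im"],"green");plane(z["P"],z["im"])
im,d,P=cloud("wrist");save(im,"w1");np.savez("w1",im=im,P=P)
bar(P,im,"red");bar(P,im,"green");plane(P,im);go(.4425,.1066,.2)
z=np.load("side0.npz");plane(z["P"],z["im"])
E
```

```text
red 132 mean [ 0.5845 -0.1069  0.1143] rect [ 584.3 -107. ] [83.9 23. ] ang 69.4 pca 61.6 ztop 0.1143
green 106 mean [0.439  0.1042 0.1137] rect [440.1 103.3] [20.9 81.7] ang -49.5 pca -41.3 ztop 0.1138
plane slopes stand x,y, z0 [0.0776 0.0279 0.0566] n 1378 std 0.0022 => green cw deg 137.8 red cw deg 65.5
red few 0
green 1394 mean [0.4263 0.1151 0.1143] rect [432.5 113.1] [25.6 65. ] ang -50.2 pca -47.2 ztop 0.1148
plane slopes stand x,y, z0 [0.083  0.0277 0.0585] n 6742 std 0.0007 => green cw deg 147.3 red cw deg 65.1
t 1.75 pos [0.4104 0.1865 0.2309] yaw_y 66.1 z [-0.001  0.    -1.   ] F [-0.8  0.9 -0.5] open 0.0427 grip 0.0 q6 -0.89
to target, units: [-3.09 -3.    1.54]
plane slopes stand x,y, z0 [0.0791 0.0257 0.0559] n 1437 std 0.0019 => green cw deg 140.6 red cw deg 60.3
```

View pics/w1.png

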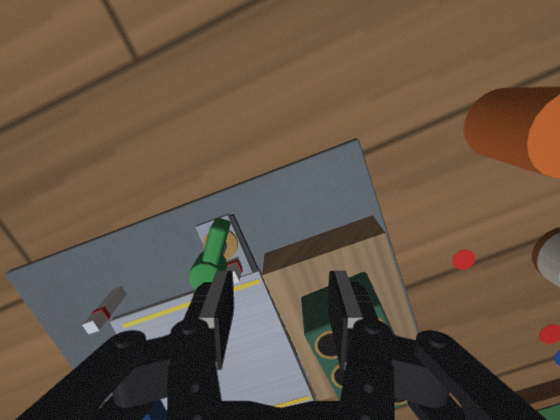

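The wrist view shows the green bar running from (200,275) to (225,225), with the platform and mould (around (345,320)) partly behind the fingers. I'll move over the green knob and align.

Call:
jog_arm:
  plan:
    - [-0.78, -0.75, 0, 0, 0, 0, 0]
    - [-0.78, -0.75, 0, 0, 0, 0, 0]
    - [-0.77, -0.75, 0, 0, 0, 0, 0]
    - [-0.76, -0.75, 0, 0, 0, 0, 0]
    - [0, 0, 0.8, 0, 0, 0.165, 0]
    - [0, 0, 0.8, 0, 0, 0.165, 0]
    - [0, 0, 0.8, 0, 0, 0.16, 0]
    - [0, 0, 0, 0, 0, 0, 0]

```text
t: 2.55
tool_pos: [0.4407, 0.1084, 0.1804]
tool_rot: [-1.219, -2.89, 0.003]
contact_force: [0.0, 0.3, -0.9]
opening: 0.0428
grip_force: 0.0
```

```bash
python3 - <<'E'
from h import *
im,d,P=cloud("wrist");save(im,"w2")
bar(P,im,"green");go(.4425,.1066,.094)
E
```

```text
green 3447 mean [0.4374 0.1069 0.1151] rect [440.5 103.6] [26.8 89.3] ang -50.7 pca -40.9 ztop 0.1148
t 2.6 pos [0.4416 0.1084 0.182 ] yaw_y 44.4 z [-0.003  0.    -1.   ] F [-0.3 -0.9  0.9] open 0.0424 grip 0.0 q6 -0.7
to target, units: [-0.11 -0.02  4.4 ]
```

View pics/w2.png

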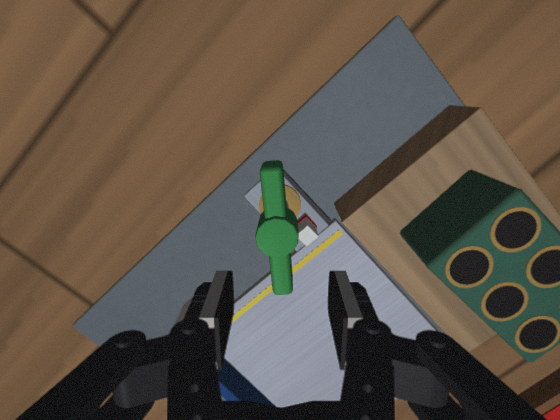

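The bar is nearly aligned with the tool: its ends are at (272,165) and (283,290), with the hub at (278,232). The fingers straddle it, so I'll descend and grip.

Call:
jog_arm:
  plan:
    - [-0.1, 0, 0.9, 0, 0, 0, 0]
    - [0, 0, 0.9, 0, 0, 0, 0]
    - [0, 0, 0.9, 0, 0, 0, 0]
    - [0, 0, 0.9, 0, 0, 0, 0]
    - [0, 0, 0.8, 0, 0, 0, 0]
    - [0, 0, 0, 0, 0, 0, 0]
    - [0, 0, 0, 0, 0, 0, -1]
    - [0, 0, 0, 0, 0, 0, -1]
  grip_force: 100

```text
t: 3.4
tool_pos: [0.4414, 0.1042, 0.0964]
tool_rot: [-1.217, -2.89, 0.015]
contact_force: [-15.0, -9.9, 9.9]
opening: 0.0248
grip_force: 97.7
```

Call:
jog_arm:
  plan:
    - [0, 0, 0, 0, 0, 0, -1]
    - [0, 0, 0, 0, 0, 0, -1]
    - [0, 0, 0, 0, 0, 0, -1]

```text
t: 3.7
tool_pos: [0.4414, 0.1042, 0.0964]
tool_rot: [-1.217, -2.89, 0.014]
contact_force: [-13.2, -9.7, 8.4]
opening: 0.0249
grip_force: 97.8
```

```bash
python3 - <<'E'
from h import *
state();print(ctrl.get_obs()["wrist_torque"])
E
```

```text
t 3.7 pos [0.4414 0.1042 0.0964] yaw_y 44.3 z [-0.009 -0.006 -1.   ] F [-13.2  -9.7   8.4] open 0.0249 grip 97.8 q6 -0.7
[-1.58354832  2.3073961   0.03476575]
```

Call:
jog_arm:
  plan:
    - [0, -0.12, 0, 0, 0, 0.1, -1]
    - [0, 0, 0, 0, 0, 0.18, -1]
    - [0, 0, 0, 0, 0, 0.18, -1]
    - [0, 0, 0, 0, 0, 0.18, -1]
    - [0, 0, 0, 0, 0, 0.18, -1]
    - [0, 0, 0, 0, 0, 0.18, -1]
    - [0, 0, 0, 0, 0, 0.18, -1]
    - [0, 0, 0, 0, 0, 0.18, -1]

```text
t: 4.5
tool_pos: [0.441, 0.1043, 0.0965]
tool_rot: [-2.528, -1.863, 0.008]
contact_force: [-5.4, -3.4, 3.1]
opening: 0.0248
grip_force: 98.4
```

```bash
python3 - <<'E'
from h import *
state();print(ctrl.get_obs()["wrist_torque"])
for n in ["top","side"]:
    im,d,P=cloud(n);plane(P,im)
im,d,P=cloud("wrist");plane(P,im);bar(P,im,"green")
E
```

```text
t 4.5 pos [0.441  0.1043 0.0965] yaw_y -17.2 z [-0.005 -0.001 -1.   ] F [-5.4 -3.4  3.1] open 0.0248 grip 98.4 q6 0.37
[-0.16671432  1.87750808  0.24309671]
plane slopes stand x,y, z0 [0.0449 0.0273 0.0578] n 1167 std 0.0021 => green cw deg 79.7 red cw deg 64.2
plane slopes stand x,y, z0 [0.0401 0.0273 0.0568] n 1401 std 0.002 => green cw deg 71.2 red cw deg 64.0
plane slopes stand x,y, z0 [0.0469 0.0282 0.0594] n 32461 std 0.0006 => green cw deg 83.3 red cw deg 66.2
green 7960 mean [0.4429 0.1104 0.1148] rect [444.  104.1] [42.4 88.1] ang -85.1 pca 77.9 ztop 0.1149
```

Call:
jog_arm:
  plan:
    - [0, 0, 0, 0, 0, 0.18, -1]
    - [0, 0, 0, 0, 0, 0.18, -1]
    - [0, 0, 0, 0, 0, 0.18, -1]
    - [0, 0, 0, 0, 0, 0.18, -1]
    - [0, 0, 0, 0, 0, 0.18, -1]
    - [0, 0, 0, 0, 0, 0.18, -1]
    - [0, 0, 0, 0, 0, 0.18, -1]
    - [0, 0, 0, 0, 0, 0.18, -1]

```text
t: 5.45
tool_pos: [0.4412, 0.1047, 0.0965]
tool_rot: [-3.133, -0.217, 0.007]
contact_force: [-6.2, -6.0, 2.5]
opening: 0.0247
grip_force: 98.5
```

Call:
jog_arm:
  plan:
    - [0, 0, 0, 0, 0, 0.15, -1]
    - [0, 0, 0, 0, 0, 0, -1]
    - [0, 0, 0, 0, 0, 0, -1]

```text
t: 5.75
tool_pos: [0.4413, 0.1047, 0.0965]
tool_rot: [-3.14, -0.039, 0.006]
contact_force: [-7.1, -5.9, 3.2]
opening: 0.0247
grip_force: 98.6
```

```bash
python3 - <<'E'
from h import *
state()
for n in ["top","side","wrist"]:
    im,d,P=cloud(n);plane(P,im)
E
```

```text
t 5.75 pos [0.4413 0.1047 0.0965] yaw_y -88.6 z [-0.004  0.001 -1.   ] F [-7.1 -5.9  3.2] open 0.0247 grip 98.6 q6 1.61
plane slopes stand x,y, z0 [0.0047 0.0277 0.0592] n 1192 std 0.0021 => green cw deg 8.3 red cw deg 65.0
plane slopes stand x,y, z0 [0.0059 0.0237 0.058 ] n 1437 std 0.0019 => green cw deg 10.5 red cw deg 55.6
plane slopes stand x,y, z0 [0.0062 0.0277 0.0605] n 46716 std 0.0007 => green cw deg 11.0 red cw deg 65.2
```

Call:
jog_arm:
  plan:
    - [0, 0, 0, 0, 0, 0.19, -1]
    - [0, 0, 0, 0, 0, 0, -1]
    - [0, 0, 0, 0, 0, 0, 0]
    - [0, 0, 0, 0, 0, 0, 0]
    - [0, 0, -0.8, 0, 0, 0, 0]
    - [0, 0, -0.8, 0, 0, 0, 0]
    - [0, 0, -0.8, 0, 0, -0.18, 0]
    - [0, 0, -0.8, 0, 0, -0.18, 0]

```text
t: 6.7
tool_pos: [0.443, 0.1049, 0.1611]
tool_rot: [-3.131, -0.259, -0.003]
contact_force: [-0.3, -0.8, -0.3]
opening: 0.0426
grip_force: 0.0
```

Call:
jog_arm:
  plan:
    - [0, 0, -0.8, 0, 0, -0.18, 0]
    - [0, 0, -0.8, 0, 0, -0.18, 0]
    - [0, 0, 0, 0, 0, -0.18, 0]
    - [0, 0, 0, 0, 0, -0.18, 0]
    - [0, 0, 0, 0, 0, -0.18, 0]
    - [0, 0, 0, 0, 0, -0.18, 0]
    - [0, 0, 0, 0, 0, -0.18, 0]
    - [0, 0, 0, 0, 0, 0, 0]

```text
t: 7.5
tool_pos: [0.4429, 0.1048, 0.1924]
tool_rot: [2.637, 1.706, 0.003]
contact_force: [-0.8, -0.4, -0.2]
opening: 0.0426
grip_force: 0.0
```

```bash
python3 - <<'E'
from h import *
go(.5869,-.106,.18)
for n in ["top","side"]:
    im,d,P=cloud(n);plane(P,im);bar(P,im,"red")
E
```

```text
t 7.5 pos [0.4429 0.1048 0.1924] yaw_y -24.2 z [ 0.002  0.    -1.   ] F [-0.8 -0.4 -0.2] open 0.0426 grip 0.0 q6 0.49
to target, units: [-6.67 10.88  0.63]
plane slopes stand x,y, z0 [-0.0037  0.0307  0.0593] n 1115 std 0.0022 => green cw deg -6.6 red cw deg 72.1
red 131 mean [ 0.5845 -0.1069  0.1137] rect [ 583.9 -106.8] [84.2 22.9] ang 67.1 pca 61.5 ztop 0.1138
plane slopes stand x,y, z0 [-0.0039  0.0232  0.058 ] n 1399 std 0.002 => green cw deg -6.9 red cw deg 54.5
red 173 mean [ 0.5816 -0.113   0.1116] rect [ 582.2 -110.5] [88.1 24. ] ang 70.2 pca 61.8 ztop 0.112
```

Call:
jog_arm:
  plan:
    - [-0.61, 0.99, 0, 0, 0, 0, 0]
    - [-0.61, 0.99, 0, 0, 0, 0, 0]
    - [-0.61, 0.99, 0, 0, 0, 0, 0]
    - [-0.61, 0.99, 0, 0, 0, 0, 0]
    - [-0.61, 0.99, 0, 0, 0, 0, 0]
    - [-0.61, 0.99, 0, 0, 0, 0, 0]
    - [-0.61, 0.99, 0, 0, 0, 0, 0]
    - [-0.61, 0.99, 0, 0, 0, 0, 0]

```text
t: 8.4
tool_pos: [0.5475, -0.0502, 0.1916]
tool_rot: [2.64, 1.703, 0.001]
contact_force: [-0.5, 0.2, 0.4]
opening: 0.0429
grip_force: 0.0
```

Call:
jog_arm:
  plan:
    - [-0.61, 0.99, 0, 0, 0, 0, 0]
    - [-0.61, 0.99, 0, 0, 0, 0, 0]
    - [-0.6, 0.98, 0, 0, 0, 0, 0]
    - [0, 0, 0, 0, 0, 0, 0]

```text
t: 8.8
tool_pos: [0.587, -0.1088, 0.1916]
tool_rot: [2.641, 1.7, 0.0]
contact_force: [-0.3, -0.1, 0.2]
opening: 0.043
grip_force: 0.0
```

```bash
python3 - <<'E'
from h import *
im,d,P=cloud("wrist");save(im,"w3");plane(P,im);bar(P,im,"red");go(.5869,-.106,.096)
E
```

```text
plane slopes stand x,y, z0 [0.0015 0.0271 0.0605] n 25614 std 0.0007 => green cw deg 2.7 red cw deg 63.7
red 3225 mean [ 0.588 -0.104  0.115] rect [ 586.3 -107.3] [89.4 26.4] ang 65.0 pca 61.9 ztop 0.1145
t 8.85 pos [ 0.5863 -0.1076  0.1913] yaw_y -24.4 z [-0.  0. -1.] F [-0.2  0.3  0.6] open 0.0426 grip 0.0 q6 0.12
to target, units: [ 0.08 -0.    4.77]
```

View pics/w3.png

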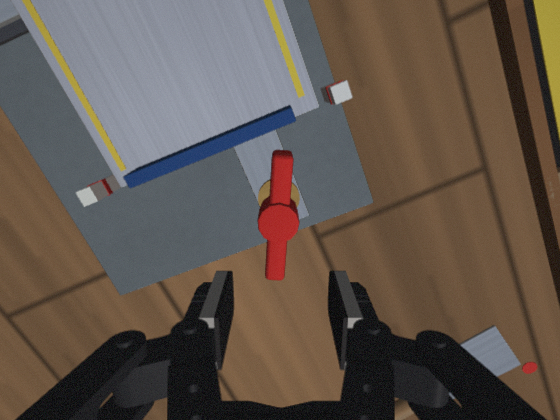

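The red bar, with its hub at (279,219), sits centred between the fingers and runs along tool x. I'll descend, grip and turn about 60° clockwise.

Call:
jog_arm:
  plan:
    - [0, 0, 0.95, 0, 0, 0, 0]
    - [0, 0, 0.95, 0, 0, 0, 0]
    - [0, 0, 0.95, 0, 0, 0, 0]
    - [0, 0, 0.95, 0, 0, 0, 0]
    - [0, 0, 0.95, 0, 0, 0, 0]
    - [0, 0, 0, 0, 0, 0, -1]
    - [0, 0, 0, 0, 0, 0, -1]
    - [0, 0, 0, 0, 0, 0, -1]

```text
t: 9.65
tool_pos: [0.5861, -0.1065, 0.0943]
tool_rot: [2.637, 1.705, 0.002]
contact_force: [9.1, -3.0, -16.6]
opening: 0.0251
grip_force: 99.0
```

Call:
jog_arm:
  plan:
    - [0, 0, 0, 0, 0, 0, -1]
    - [0, 0, 0, 0, 0, 0.18, -1]
    - [0, 0, 0, 0, 0, 0.18, -1]
    - [0, 0, 0, 0, 0, 0.18, -1]
    - [0, 0, 0, 0, 0, 0.18, -1]
    - [0, 0, 0, 0, 0, 0.18, -1]
    - [0, 0, 0, 0, 0, 0.18, -1]
    - [0, 0, 0, 0, 0, 0, -1]

```text
t: 10.45
tool_pos: [0.5863, -0.1067, 0.0943]
tool_rot: [3.106, 0.464, 0.004]
contact_force: [10.4, -4.6, -16.5]
opening: 0.0249
grip_force: 99.2
```

```bash
python3 - <<'E'
from h import *
state()
for n in ["top","side","wrist"]:
    im,d,P=cloud(n);plane(P,im)
E
```

```text
t 10.45 pos [ 0.5863 -0.1067  0.0943] yaw_y -73.0 z [ 0.003 -0.001 -1.   ] F [ 10.4  -4.6 -16.5] open 0.0249 grip 99.2 q6 0.97
plane slopes stand x,y, z0 [0.0018 0.0035 0.0603] n 1326 std 0.0021 => green cw deg 3.1 red cw deg 8.2
plane slopes stand x,y, z0 [-0.0003  0.0051  0.0593] n 1026 std 0.0019 => green cw deg -0.6 red cw deg 12.0
plane slopes stand x,y, z0 [0.0018 0.0066 0.0616] n 32753 std 0.0006 => green cw deg 3.2 red cw deg 15.6
```

Call:
jog_arm:
  plan:
    - [0, 0, 0, 0, 0, 0.14, -1]
    - [0, 0, 0, 0, 0, 0.13, -1]
    - [0, 0, 0, 0, 0, 0, -1]
    - [0, 0, 0, 0, 0, 0, 0]
    - [0, 0, 0, 0, 0, 0, 0]
    - [0, 0, -0.9, 0, 0, 0, 0]
    - [0, 0, -0.9, 0, 0, 0, 0]
    - [0, 0, -0.9, 0, 0, -0.18, 0.2]

```text
t: 11.4
tool_pos: [0.5861, -0.1065, 0.1524]
tool_rot: [3.12, 0.365, 0.002]
contact_force: [0.8, 0.5, 0.4]
opening: 0.0509
grip_force: 0.0
```

Call:
jog_arm:
  plan:
    - [0, 0, -0.9, 0, 0, -0.18, 0.2]
    - [0, 0, -0.9, 0, 0, -0.18, 0.2]
    - [0, 0, -0.9, 0, 0, -0.18, 0.2]
    - [0, 0, -0.9, 0, 0, -0.18, 0.2]
    - [0, 0, 0, 0, 0, -0.19, 0.2]
    - [0, 0, 0, 0, 0, -0.19, 0.2]
    - [0, 0, 0, 0, 0, -0.19, 0.2]
    - [0, 0, 0, 0, 0, -0.19, 0.2]

```text
t: 12.2
tool_pos: [0.5861, -0.1065, 0.224]
tool_rot: [2.404, 2.02, 0.002]
contact_force: [-0.3, -0.1, 0.7]
opening: 0.0514
grip_force: 0.0
```

Call:
jog_arm:
  plan:
    - [0, 0, 0, 0, 0, -0.18, 0.2]
    - [0, 0, 0, 0, 0, -0.18, 0.2]
    - [0, 0, 0, 0, 0, 0, 0.2]

```text
t: 12.5
tool_pos: [0.5861, -0.1066, 0.2238]
tool_rot: [2.103, 2.332, 0.001]
contact_force: [-0.1, 0.9, 0.7]
opening: 0.0513
grip_force: 0.0
```

```bash
cat >>h.py <<'E'
def mould(P,im):
    S=stand(P);H=hsv(im).astype(int);Z=P[...,2]
    z0=.128
    m=(abs(S[...,0])<.1)&(S[...,1]>-.095)&(S[...,1]<.23)&(Z>.108)&(Z<.136)&(H[...,0]>35)&(H[...,0]<100)
    n,l,st,_=cv2.connectedComponentsWithStats(cv2.morphologyEx(m.astype(np.uint8),cv2.MORPH_CLOSE,np.ones((5,5))))
    k=1+np.argmax(st[1:,4]);g=(l==k)&(Z>.108)&(Z<.136);q=S[g].astype(np.float32)*1000
    r=cv2.minAreaRect(q);w,hh=r[1];a=r[2]+(0 if w>hh else 90)
    print("mould stand mm",np.round(r[0],1),"size",np.round(r[1],1),"yaw",round((a+90)%180-90,1),"z",np.median(Z[g]).round(4),len(q))
E
python3 - <<'E'
from h import *
go(.575,.255,.22)
for n in ["top","side","wrist"]:
    im,d,P=cloud(n);plane(P,im)
    try: mould(P,im)
    except Exception as e: print(e)
E
```

```text
t 12.5 pos [ 0.5861 -0.1066  0.2238] yaw_y 5.9 z [ 0.002 -0.    -1.   ] F [-0.1  0.9  0.7] open 0.0513 grip 0.0 q6 -0.41
to target, units: [18.04  1.31  0.18]
plane slopes stand x,y, z0 [ 0.0037 -0.0003  0.0608] n 1313 std 0.0021 => green cw deg 6.5 red cw deg -0.7
mould stand mm [  0.3 152.5] size [107.8  68.6] yaw 2.7 z 0.1235 411
plane slopes stand x,y, z0 [-0.0016  0.0015  0.0595] n 1271 std 0.002 => green cw deg -2.8 red cw deg 3.6
mould stand mm [ -1.8 151.5] size [110.4  73.6] yaw 5.0 z 0.1212 391
plane slopes stand x,y, z0 [0.002  0.0014 0.062 ] n 17357 std 0.0008 => green cw deg 3.6 red cw deg 3.4
attempt to get argmax of an empty sequence
```

The platform is level to about 0.003 rad in all three views. The mould is centred in x at stand y ≈ 152, so I'll go behind it.

Call:
jog_arm:
  plan:
    - [0, 0, 0, 0, 0, 0.19, 0.35]
    - [1, -0.085, 0, 0, 0, 0, 0.35]
    - [1, -0.085, 0, 0, 0, 0, 0.35]
    - [1, -0.085, 0, 0, 0, 0, 0.35]
    - [1, -0.085, 0, 0, 0, 0, 0.35]
    - [1, -0.085, 0, 0, 0, 0, 0.35]
    - [1, -0.085, 0, 0, 0, 0, 0.35]
    - [1, -0.085, 0, 0, 0, 0, 0.35]

```text
t: 13.45
tool_pos: [0.5803, 0.0344, 0.2227]
tool_rot: [2.274, 2.168, 0.0]
contact_force: [-0.7, -0.6, -0.3]
opening: 0.0579
grip_force: 0.0
```

Call:
jog_arm:
  plan:
    - [1, -0.085, 0, 0, 0, 0, 0.35]
    - [1, -0.085, 0, 0, 0, 0, 0.35]
    - [1, -0.085, 0, 0, 0, 0, 0.35]
    - [1, -0.085, 0, 0, 0, 0, 0.35]
    - [1, -0.085, 0, 0, 0, 0, 0.35]
    - [1, -0.085, 0, 0, 0, 0, 0.35]
    - [1, -0.085, 0, 0, 0, 0, 0.35]
    - [1, -0.085, 0, 0, 0, 0, 0.35]

```text
t: 14.25
tool_pos: [0.574, 0.1949, 0.2226]
tool_rot: [2.274, 2.168, 0.0]
contact_force: [0.5, -0.6, -0.3]
opening: 0.0579
grip_force: 0.0
```

Call:
jog_arm:
  plan:
    - [1, -0.085, 0, 0, 0, 0, 0.35]
    - [1, -0.085, 0, 0, 0, 0, 0.35]
    - [1, -0.085, 0, 0, 0, 0, 0.35]
    - [0, 0, 0, 0, 0, 0, 0.35]

```text
t: 14.65
tool_pos: [0.5714, 0.2561, 0.2225]
tool_rot: [-2.27, -2.171, -0.001]
contact_force: [-0.2, -0.2, -0.5]
opening: 0.0576
grip_force: 0.0
```

```bash
python3 - <<'E'
from h import *
o,M=state();print("tool in stand",stand(o["tool_pos"][None])*1000)
im,d,P=cloud("wrist");save(im,"w4")
for n in ["top","side"]:
    im,d,P=cloud(n);plane(P,im)
E
```

```text
t 14.65 pos [0.5714 0.2561 0.2225] yaw_y -2.6 z [ 0.     0.001 -1.   ] F [-0.2 -0.2 -0.5] open 0.0576 grip 0.0 q6 0.35
tool in stand [[ -3.93122446 215.84421277]]
plane slopes stand x,y, z0 [0.0029 0.008  0.0609] n 1396 std 0.0021 => green cw deg 5.1 red cw deg 18.9
plane slopes stand x,y, z0 [0.     0.0021 0.0595] n 1399 std 0.0019 => green cw deg 0.0 red cw deg 5.0
```

View pics/w4.png

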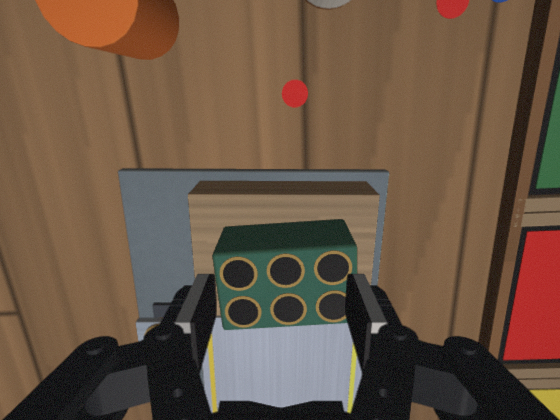

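The mould spans (215–355, 222–325), with the fingers clear behind its rear face. I'll descend behind it and push.

Call:
jog_arm:
  plan:
    - [0, 0.2, 0.94, 0, 0, 0, 0.35]
    - [0, 0, 0.94, 0, 0, 0, 0.35]
    - [0, 0, 0.94, 0, 0, 0, 0.35]
    - [0, 0, 0.94, 0, 0, 0, 0.35]
    - [0, 0, 0.94, 0, 0, 0, 0.35]
    - [0, 0, 0.94, 0, 0, 0, 0.35]
    - [0, 0, 0.94, 0, 0, 0, 0.35]
    - [0, 0, 0.94, 0, 0, 0, 0.35]

```text
t: 15.6
tool_pos: [0.576, 0.2528, 0.0714]
tool_rot: [2.273, 2.168, 0.0]
contact_force: [1.6, -0.3, -0.3]
opening: 0.0581
grip_force: 0.0
```

Call:
jog_arm:
  plan:
    - [0, 0, 0, 0, 0, 0, 0.35]
    - [-0.3, 0, 0, 0, 0, 0, 0.35]
    - [-0.3, 0, 0, 0, 0, 0, 0.35]
    - [-0.3, 0, 0, 0, 0, 0, 0.35]
    - [-0.3, 0, 0, 0, 0, 0, 0.35]
    - [-0.3, 0, 0, 0, 0, 0, 0.35]
    - [-0.3, 0, 0, 0, 0, 0, 0.35]
    - [-0.3, 0, 0, 0, 0, 0, 0.35]

```text
t: 16.4
tool_pos: [0.5748, 0.2126, 0.0736]
tool_rot: [2.272, 2.17, 0.006]
contact_force: [0.5, 6.0, 1.1]
opening: 0.0574
grip_force: 0.0
```

```bash
python3 - <<'E'
from h import *
o,M=state();print("tool in stand",stand(o["tool_pos"][None])*1000)
for n in ["top","side"]:
    im,d,P=cloud(n);plane(P,im);mould(P,im)
E
```

```text
t 16.4 pos [0.5748 0.2126 0.0736] yaw_y -2.6 z [ 0.003  0.002 -1.   ] F [0.5 6.  1.1] open 0.0574 grip 0.0 q6 0.28
tool in stand [[  1.66909303 172.60024947]]
plane slopes stand x,y, z0 [-0.0025 -0.0017  0.0607] n 1361 std 0.0021 => green cw deg -4.4 red cw deg -3.9
mould stand mm [  1.7 107.9] size [108.9  37.7] yaw 2.5 z 0.1232 199
plane slopes stand x,y, z0 [-0.0011 -0.0045  0.0596] n 1403 std 0.0019 => green cw deg -1.9 red cw deg -10.6
mould stand mm [ -2.2 120.5] size [110.3  74.9] yaw 0.1 z 0.1216 423
```

Call:
jog_arm:
  plan:
    - [-0.4, 0, 0, 0, 0, 0, 0.35]
    - [-0.4, 0, 0, 0, 0, 0, 0.35]
    - [-0.4, 0, 0, 0, 0, 0, 0.35]
    - [-0.4, 0, 0, 0, 0, 0, 0.35]
    - [-0.4, 0, 0, 0, 0, 0, 0.35]
    - [-0.4, 0, 0, 0, 0, 0, 0.35]
    - [-0.4, 0, 0, 0, 0, 0, 0.35]
    - [-0.4, 0, 0, 0, 0, 0, 0.35]

```text
t: 17.3
tool_pos: [0.5702, 0.1472, 0.0711]
tool_rot: [-2.271, -2.169, 0.002]
contact_force: [-0.1, 5.3, -2.1]
opening: 0.0575
grip_force: 0.7
```

Call:
jog_arm:
  plan:
    - [-0.4, 0, 0, 0, 0, 0, 0.35]
    - [-0.4, 0, 0, 0, 0, 0, 0.35]
    - [-0.4, 0, 0, 0, 0, 0, 0.35]
    - [-0.4, 0, 0, 0, 0, 0, 0.35]
    - [-0.4, 0, 0, 0, 0, 0, 0.35]
    - [-0.4, 0, 0, 0, 0, 0, 0.35]
    - [-0.4, 0, 0, 0, 0, 0, 0.35]
    - [0, 0, 0, 0, 0, 0, 0.35]

```text
t: 18.1
tool_pos: [0.5684, 0.091, 0.072]
tool_rot: [2.272, 2.169, -0.001]
contact_force: [0.2, 0.5, -0.2]
opening: 0.0577
grip_force: 0.0
```

```bash
python3 - <<'E'
from h import *
o,M=state();print("tool in stand",stand(o["tool_pos"][None])*1000)
for n in ["top","side"]:
    im,d,P=cloud(n);plane(P,im);mould(P,im)
E
```

```text
t 18.1 pos [0.5684 0.091  0.072 ] yaw_y -2.7 z [ 0.    -0.001 -1.   ] F [ 0.2  0.5 -0.2] open 0.0577 grip 0.0 q6 0.08
tool in stand [[ 1.54848226 50.83668323]]
plane slopes stand x,y, z0 [-0.0012  0.005   0.0609] n 419 std 0.0022 => green cw deg -2.1 red cw deg 11.8
mould stand mm [ -0.4 -19. ] size [104.7  27.9] yaw 3.8 z 0.1205 121
plane slopes stand x,y, z0 [-0.0031 -0.0108  0.0601] n 474 std 0.0021 => green cw deg -5.6 red cw deg -25.3
mould stand mm [-1.9  1.7] size [108.9  76.6] yaw 1.0 z 0.1189 510
```

Call:
jog_arm:
  plan:
    - [-0.3, 0, 0, 0, 0, 0, 0.35]
    - [-0.3, 0, 0, 0, 0, 0, 0.35]
    - [-0.3, 0, 0, 0, 0, 0, 0.35]
    - [-0.3, 0, 0, 0, 0, 0, 0.35]
    - [-0.3, 0, 0, 0, 0, 0, 0.35]
    - [-0.3, 0, 0, 0, 0, 0, 0.35]
    - [-0.2, 0, 0, 0, 0, 0, 0.35]
    - [-0.1, 0, 0, 0, 0, 0, 0.35]

```text
t: 19.0
tool_pos: [0.5666, 0.0499, 0.0722]
tool_rot: [2.272, 2.17, 0.001]
contact_force: [-0.1, 6.1, 1.2]
opening: 0.0574
grip_force: 0.0
```

Call:
jog_arm:
  plan:
    - [-0.05, 0, 0, 0, 0, 0, 0.35]
    - [-0.05, 0, 0, 0, 0, 0, 0.35]
    - [-0.05, 0, 0, 0, 0, 0, 0.35]

```text
t: 19.3
tool_pos: [0.5665, 0.0474, 0.0722]
tool_rot: [-2.271, -2.17, -0.001]
contact_force: [0.6, 5.0, 1.6]
opening: 0.0583
grip_force: 0.0
```

Call:
jog_arm:
  plan:
    - [-0.05, 0, 0, 0, 0, 0, 0.35]
    - [-0.05, 0, 0, 0, 0, 0, 0.35]

```text
t: 19.5
tool_pos: [0.5664, 0.0454, 0.0721]
tool_rot: [-2.271, -2.17, -0.001]
contact_force: [-0.2, 6.2, 1.3]
opening: 0.0576
grip_force: 0.0
```

Only sliding friction so far, so I'll keep creeping.

Call:
jog_arm:
  plan:
    - [-0.06, 0, 0, 0, 0, 0, 0.35]
    - [-0.06, 0, 0, 0, 0, 0, 0.35]

```text
t: 19.7
tool_pos: [0.5662, 0.043, 0.0721]
tool_rot: [-2.271, -2.17, -0.001]
contact_force: [-0.1, 5.6, 2.0]
opening: 0.0575
grip_force: 0.0
```

Call:
jog_arm:
  plan:
    - [-0.05, 0, 0, 0, 0, 0, 0.35]
    - [-0.05, 0, 0, 0, 0, 0, 0.35]

```text
t: 19.9
tool_pos: [0.5664, 0.0421, 0.0723]
tool_rot: [-2.271, -2.169, -0.005]
contact_force: [1.5, 12.5, 2.3]
opening: 0.0575
grip_force: 0.0
```

```bash
python3 - <<'E'
from h import *
o,M=state();print("tool in stand",stand(o["tool_pos"][None])*1000)
for n in ["top","side"]:
    im,d,P=cloud(n);plane(P,im);mould(P,im)
E
```

```text
t 19.9 pos [0.5664 0.0421 0.0723] yaw_y -2.6 z [ 0.001  0.003 -1.   ] F [ 1.5 12.5  2.3] open 0.0575 grip 0.0 q6 -0.01
tool in stand [[2.02164122 1.94481678]]
plane slopes stand x,y, z0 [-0.0825  0.0257  0.0597] n 98 std 0.002 => green cw deg -146.5 red cw deg 60.3
mould stand mm [  1.4 -69.8] size [ 21.6 109.4] yaw -1.4 z 0.1202 96
plane slopes stand x,y, z0 [ 0.0011 -0.0026  0.0594] n 318 std 0.0018 => green cw deg 2.0 red cw deg -6.0
mould stand mm [  1.4 -35.5] size [114.7  97.1] yaw 0.2 z 0.119 606
```

The force rises to 12.5 N, which is fence contact. I'll give a slight seating push, then back off and lift away.

Call:
jog_arm:
  plan:
    - [-0.06, 0, 0, 0, 0, 0, 0.35]
    - [0, 0, 0, 0, 0, 0, 0.35]

```text
t: 20.2
tool_pos: [0.5664, 0.042, 0.0724]
tool_rot: [-2.27, -2.168, -0.007]
contact_force: [1.5, 13.3, 3.1]
opening: 0.0576
grip_force: 0.0
```

Call:
jog_arm:
  plan:
    - [0.15, 0, 0, 0, 0, 0, 0.35]
    - [0.5, 0, 0, 0, 0, 0, 0.35]
    - [0.6, 0, 0, 0, 0, 0, 0.35]
    - [0, 0, -0.9, 0, 0, 0, 0.35]
    - [0, 0, -0.9, 0, 0, 0, 0.35]
    - [0.5, 0, -0.9, 0, 0, 0, 0.35]
    - [0.9, 0, -0.9, 0, 0, 0, 0.35]
    - [0.9, 0, -0.9, 0, 0, 0, 0.35]

```text
t: 21.0
tool_pos: [0.569, 0.1111, 0.1624]
tool_rot: [2.272, 2.169, -0.001]
contact_force: [1.0, -0.2, -0.2]
opening: 0.058
grip_force: 0.0
```

Call:
jog_arm:
  plan:
    - [0.9, 0, -0.9, 0, 0, 0, 0.35]
    - [0.9, 0, -0.9, 0, 0, 0, 0.35]
    - [0.9, 0, -0.9, 0, 0, 0, 0.35]
    - [0, 0, 0, 0, 0, 0, 0.35]

```text
t: 21.4
tool_pos: [0.5731, 0.1666, 0.2192]
tool_rot: [2.266, 2.171, 0.007]
contact_force: [1.1, 0.4, -0.1]
opening: 0.0573
grip_force: 0.0
```

```bash
python3 - <<'E'
from h import *
state()
for n in ["top","side","wrist"]:
    im,d,P=cloud(n)
    if n!="top": save(im,n+"5")
    try: plane(P,im);mould(P,im)
    except Exception as e: print(n,e)
    S=stand(P)
    H=hsv(im);f=(H[...,0]>100)&(H[...,0]<130)&(H[...,1]>120)&(abs(S[...,0])<.07)&(abs(S[...,1]+.085)<.03)&(P[...,2]>.05)
    print("fence",f.sum(), np.percentile(S[f][:,1],[5,50,95]).round(4) if f.any() else "")
E
```

```text
t 21.4 pos [0.5731 0.1666 0.2192] yaw_y -2.5 z [ 0.006  0.001 -1.   ] F [ 1.1  0.4 -0.1] open 0.0573 grip 0.0 q6 0.2
plane slopes stand x,y, z0 [-0.001  -0.0074  0.061 ] n 885 std 0.0021 => green cw deg -1.8 red cw deg -17.3
mould stand mm [  1.4 -45.3] size [ 69.5 110.1] yaw -0.1 z 0.1206 521
fence 57 [-0.0879 -0.0856 -0.083 ]
plane slopes stand x,y, z0 [ 0.0062 -0.0072  0.0601] n 402 std 0.0018 => green cw deg 11.0 red cw deg -17.0
mould stand mm [ -1.4 -46.1] size [110.1  74.6] yaw 0.9 z 0.1186 519
fence 305 [-0.0923 -0.0886 -0.0825]
plane slopes stand x,y, z0 [0.0018 0.0017 0.062 ] n 11978 std 0.0007 => green cw deg 3.1 red cw deg 3.9
mould stand mm [  1.8 -31.3] size [110.   42.7] yaw 0.4 z 0.1218 5065
fence 67 [-0.0896 -0.0831 -0.0815]
```

View pics/wrist5.png

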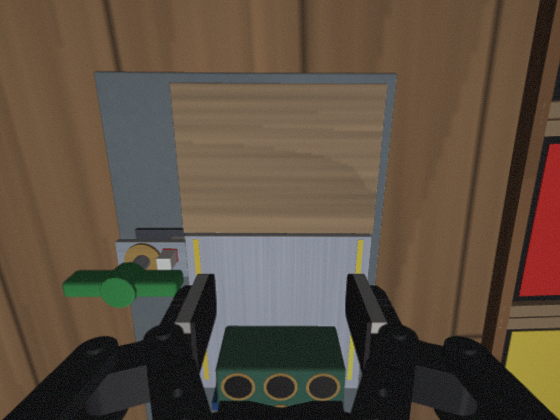

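View pics/side5.png

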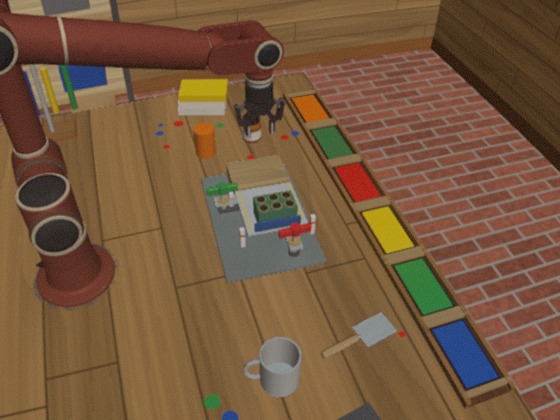

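The side view shows the mould at (276,207) flush behind the blue fence. The wrist view shows it between the yellow lines, and the platform slopes are about 0.002 rad. The robot is clear and the bystanders look undisturbed.

```bash
python3 -c "
from station import ctrl
print(ctrl.finish_job())"
```

```text
the job is handed in; nothing more can be done
None
```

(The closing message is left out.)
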